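Close the drill jig over its locating pin and hold it down

ROBOT

A 6-joint arm with a two-finger parallel gripper is mounted at the origin on the work surface. World frame = base frame: x ahead of the robot, y to its left, z up, the work surface at z = 0. Lengths are in m, angles in rad, forces in N, time in s.
With the tool pointing down it reaches from about 0.325 to 0.9 m from the base axis. Payload 3.5 kg.
Tool frame: the origin (TCP) lies on the centre line of the jaws, within the pads' length; the fingertips stand 19 mm ahead of it and the grasp point (between the pads) is the TCP; z points along the fingers, y is the direction in which the jaws open and shut (so a half turn about z gives the same grasp; the last joint's range is limited). The gripper opens to 85 mm and grips with 20 to 120 N. Pads are 22 mm wide; open, the fingers measure 114 mm over their backs; the gripper's body (76 mm by 85 mm) begins 54 mm behind the grasp point. The pads swing forward as they close: fully open they stand 13 mm farther back than shut.
Start: joints at [-1.257, 0.276, -0.026, 1.268, 0, 1.467], TCP at [0.253, -0.571, 0.25] pointing down, gripper open.
Joint ranges: [-3.12, 3.12], [-0.85, 1.88], [-1.08, 1.24], [-1.95, 2.15], [-1.57, 1.53], [-3.14, 3.14]. Speed limits (rad/s): [2.57, 2.57, 3.14, 3.14, 3.14, 3.14].

INTERFACE

Orientations are given as a unit quaternion [w, x, y, z].
In Python, from rig import monitor, snapshot, camera_model, arm gives the robot as it stands.
- The arm moves only by the tool carry_out, never from a script. Its argument "increments" is one flat list of numbers, 7 for each row, row after row: the turn, a rotation vector about the tool's x, y, z in degrees, then the shift along the tool's x, y, z in units of 50 mm (1.0 is 50 mm), then the opening, from 0 (shut) to 1 (fully open). In form: [rx, ry, rz, dx, dy, dz, jaw, rx, ry, rz, dx, dy, dz, jaw, ...]. A call has 1 to 20 rows; each row is the pose to reach, as a shift and turn from the pose commanded when the call began, along the tool's axes at that moment; what a row does not reach only later rows make up. A row lasts 1/10 s, in which the tool goes at most 50 mm and 8.59 degrees, less where a joint would pass 70% of its speed; a pose out of reach is approached as far as the arm can. A call with a gripper value outside its range is refused whole. The fingers move at their own pace and stop on an object; "squeeze" is the grip in N (left out, the last holds). Time passes only in rows, so rows that repeat a pose let the fingers close. It gives the time, the measured TCP pose, the force and the opening at its end, in the units of the state.
- monitor.read_state(): the state, without advancing time (a new reading comes with each control period).
- snapshot(name): name is "scene" or "top" or "wrist"; returns the picture (400x640x3 uint8, red, green, blue); there is no depth.
- camera_model(name): a dict with "fx", "fy", "cx", "cy" (pixels), "dist" ([k1, k2, p1, p2, k3] as OpenCV has them; the pictures are not rectified), "world_from_camera" (4x4, takes a point from camera to world coordinates). Camera axes: x right, y up, looking along -z (the intrinsics and any distortion apply to the point x, -y, -z); pixel columns grow to the right and rows downward; lengths in m; the calibration is good to about 2 mm. A picture is of the moment at which its call begins: read the wrist's pose just before it. camera_model takes no time and is no camera call; for the wrist camera it gives the pose at the moment of the call.
- arm.sign_off(): hands the job in, once; it reports no verdict.
The state is a dict: "t": time; "joints": joint angles; "qd": joint speeds; "tau": joint torques, N m; "tool_pos": TCP position; "tcp_rot": TCP orientation; "contact_force": force on the tool from outside, world axes, zero at the start; "torque": the same for the moment, N m; "opening": opening from 0.0 (shut) to 1.0 (fully open).
Only numpy, scipy, OpenCV 4.12 (cv2) and the standard library are available. Lean on these libraries where they do the work, as an engineer would, in place of code of your own. Each camera call takes 0.05 s, during which the arm holds its last target.

TASK

Pick up the jig cover by its wooden grip and set it on the drill jig lined up with the jig's sides (either way round), where the jig's locating pin, now hidden under the cover, holds it up; slide it along the jig until its hole finds the pin and it drops on. Then press the cover down against the springs until the pad is fully home, and finish there: the program ends while still holding the cover down, not letting go. Leave the jar, the steel block and the hammer where they are.

Things in the scene. Friction and masses are not known exactly. Their poses are not given: they have to be found in the camera images.
- cover_grip (a point): Centre of the wooden grip of the jig cover (loose, about 0.2 to 0.4 kg). The grip is an upright beech block 46 mm along the cover's x, 24 mm along y, 46 mm high, standing on the middle of an aluminium plate 90 (x) x 64 (y) x 20 mm thick; it is pinched across its 24 mm. This point lies 43 mm above the plate's underside and 23 mm above the plate's top face. Axes: x along the plate's length, z up. The cover is the same either way round (half turn).
- cover_under (a point): Centre of the cover's flat underside, 43 mm straight below cover_grip, same axes. Here is the mouth of the blind hole (14 mm across, 16 mm deep, 2 mm chamfer at the mouth), not visible from above. At the start the cover lies flat on the bench.
- pad_top (a point): Centre of the top face of the drill jig's spring pad, an aluminium plate 90 (x) x 64 (y) x 8 mm, 44 mm above the bench at rest, 38 mm when fully down. Axes are the jig's: x along its length, z up. It lies mid-way on the jig, a dark steel block 130 (x) x 100 (y) x 30 mm high, bolted down. The cover's plate has the pad's outline and rests flat on it only with the pin in its hole.
- slot_mid (a point): Point over the middle of the pad's slot (32 mm along x), level with the pin's tip, 52 mm above the bench; jig axes. The steel pin (12 mm diameter, top 6 mm tapering to 5 mm; 8 mm proud of the pad at rest, 14 mm with the pad down) is clamped on the centre line (y = 0) anywhere from -8 to +8 mm along x from here, new each time; its place is not reported.
- pad (a joint): How far the spring pad is pressed down, m: 0 at rest, 0.006 fully home on a hard stop. It starts to move at about 6 N of total load and is fully home at about 12 N, the cover's own 2 to 4 N included; it springs back when let go.
- flux_jar: Bystander: round jar 52 mm across, 62 mm high; origin under its centre.
- bench_block: Bystander: flat steel block 60 x 60 x 22 mm high; origin under its centre.
- hammer: Bystander: hammer 220 mm long, lying on the bench.

How it is judged:
On the way, in this order (a step that is already met when the one before it is completed fails the run):
1. the cover is lifted off the bench (height (world z) of cover_under above 0.046 m), for 0.1 s.
2. the cover has dropped on the pin and rests on the pad (x of cover_under in the frame of pad_top between -0.012 and 0.012 m and y of cover_under in the frame of pad_top between -0.004 and 0.004 m and z of cover_under in the frame of pad_top below 0.0025 m and angle between cover_under's own z axis and vertical below 0.07 rad), for 0.1 s.
At the end, for the whole second after the job is handed in: Cover on the pin (within 12 mm of the pad's centre along the jig, 4 mm across), flat on the pad (2.5 mm, tilt under 4 degrees), sides within 8 degrees of the jig's, pad pressed at least 4.8 of its 6 mm, fingers still bearing on the cover with over 2 N (all of step 2 and z of cover_under in the frame of pad_top above -0.003 m and angle between the x axis of cover_under and the x axis of pad_top, either way round below 0.14 rad and value of joint pad above 0.0048 m and contact force between the fingers and cover above 2 N); the arm keeps its last pose, push and grip.
It fails at once if the jar was pushed aside (distance of flux_jar from where it was at the start of the episode above 0.02 m).
It fails at once if the steel block was pushed aside (distance of bench_block from where it was at the start of the episode above 0.02 m).
It fails at once if the hammer was pushed aside (distance of hammer from where it was at the start of the episode above 0.02 m).
It also fails if it takes over 48 s, if anything falls off the work surface, if the arm or the gripper's body presses on something with over 40 N, if the wrist force passes 120 N, or if a joint passes its speed limit or range.

## Working session

There is one attempt and no reset: what is moved stays moved. The work goes in short steps, Python scripts to look and compute and a tool call to move; the robot and the scene stay as the last step left them, time stands still between calls to the robot, and variables do not carry over. Pictures are saved under pics/ and viewed, and the job is handed in when it is done.

Besides the shell and the picture viewer there is one more tool, called after "Emit:" as a command line: name --argument value ..., lists and objects as JSON in quotes. carry_out: Moves the arm, as the interface text tells. Its arguments: {"type":"object","properties":{"increments":{"type":"array"},"squeeze":{"type":"number"}},"required":["increments"]}

```bash
ls; mkdir -p pics; python3 - <<'E'
from rig import monitor, snapshot, camera_model, arm
import cv2
print(monitor.read_state())
for n in ["scene","top"]:
    cv2.imwrite(f"pics/{n}0.png",snapshot(n)[:,:,::-1])
    m=camera_model(n);print(n,m)
E
```

```text
pics
{'t': 0.0, 'joints': array([-1.25739650e+00,  2.77113426e-01, -2.78843270e-02,  1.26798752e+00,
        3.28012546e-05,  1.46739803e+00]), 'qd': array([ 0.00156264,  0.00156235, -0.00094486, -0.00061911,  0.00040767,
       -0.00061288]), 'tau': array([ 2.72531306e-04, -4.45509374e+01,  2.95202762e+01,  1.64577866e-02,
       -4.12998020e-06, -1.79267523e-06]), 'tool_pos': array([ 0.25279516, -0.57079426,  0.24917017]), 'tcp_rot': array([-1.09016134e-03,  9.78362810e-01,  2.06893724e-01, -9.83988645e-05]), 'contact_force': array([-0.58664952,  0.38361328,  0.35623613]), 'torque': array([0.02964598, 0.00770323, 0.04385513]), 'opening': 0.9999900607276863}
scene {'fx': 374.41491799489023, 'fy': 374.41491799489023, 'cx': 315.34253737885734, 'cy': 198.11845329721237, 'dist': array([-0.07148118,  0.        ,  0.        ,  0.        ,  0.        ]), 'world_from_camera': array([[-0.17618756, -0.56515943,  0.80594836,  1.46612451],
       [ 0.98422328, -0.08766702,  0.15368486,  0.15830361],
       [-0.01620135,  0.82031049,  0.57168891,  0.63852638],
       [ 0.        ,  0.        ,  0.        ,  1.        ]])}
top {'fx': 393.70363845823346, 'fy': 393.70363845823346, 'cx': 316.7147503072146, 'cy': 190.99863962098468, 'dist': array([-0.08089486,  0.        ,  0.        ,  0.        ,  0.        ]), 'world_from_camera': array([[-0.01846126,  0.99645905, -0.0820277 ,  0.51181844],
       [-0.99970266, -0.01970388, -0.01436508, -0.02556085],
       [-0.01593047,  0.08173811,  0.99652652,  1.30055961],
       [ 0.        ,  0.        ,  0.        ,  1.        ]])}
```

View pics/scene0.png

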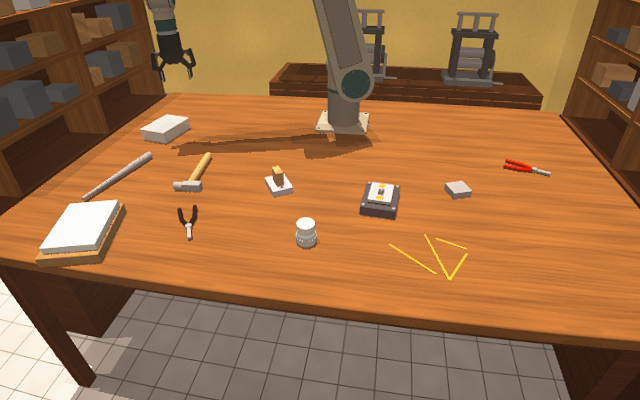

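View pics/top0.png

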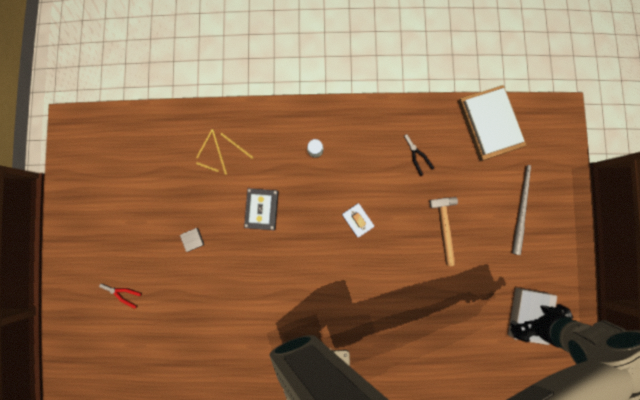

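```bash
python3 - <<'E'
import cv2
a=cv2.imread("pics/top0.png")
cv2.imwrite("pics/top0crop.png",cv2.resize(a[110:310,200:470],None,fx=2.9,fy=2.9,interpolation=cv2.INTER_CUBIC))
E
```

```text
(no output)
```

View pics/top0crop.png

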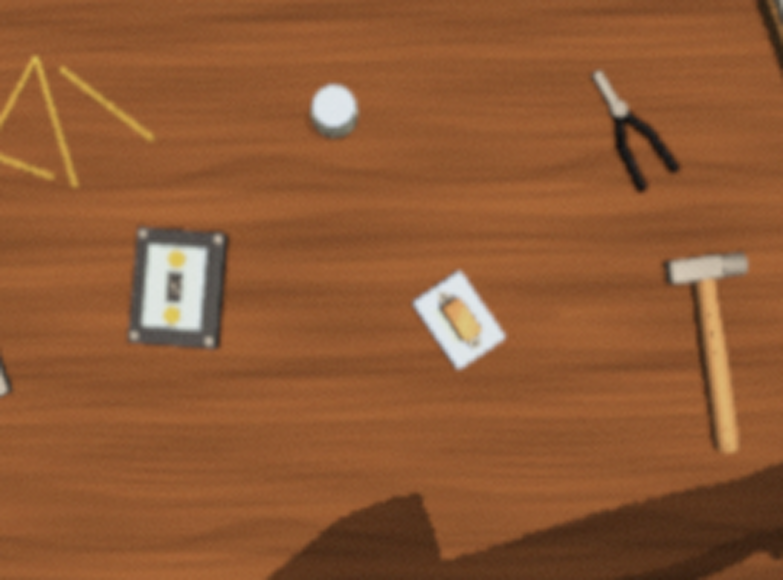

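The top view shows the cover at about pixel (358,220), the jig at (261,209), the jar at (315,148), the steel block at (191,240) and the hammer at (446,230). Next I'll measure them.

```bash
cat > h.py <<'E'
import numpy as np, cv2
from rig import monitor, snapshot, camera_model, arm
from scipy.spatial.transform import Rotation as R
def w(m,uv,z):
    K=np.array([[m['fx'],0,m['cx']],[0,m['fy'],m['cy']],[0,0,1]])
    p=cv2.undistortPoints(np.array(uv,float).reshape(-1,1,2),K,np.array(m['dist'])).reshape(-1,2)
    T=np.array(m['world_from_camera']); d=np.c_[p[:,0],-p[:,1],-np.ones(len(p))]@T[:3,:3].T
    o=T[:3,3]; return o+d*((z-o[2])/d[:,2])[:,None]
def px(m,P):
    K=np.array([[m['fx'],0,m['cx']],[0,m['fy'],m['cy']],[0,0,1]])
    T=np.array(m['world_from_camera']); q=(np.atleast_2d(P)-T[:3,3])@T[:3,:3]
    return cv2.projectPoints(q*[1,-1,-1],np.zeros(3),np.zeros(3),K,np.array(m['dist']))[0].reshape(-1,2)
def tool():
    s=monitor.read_state(); q=s['tcp_rot']; return s['tool_pos'],R.from_quat([q[1],q[2],q[3],q[0]])
E
python3 - <<'E'
from h import *
m=camera_model("top"); im=cv2.imread("pics/top0.png"); hsv=cv2.cvtColor(im,cv2.COLOR_BGR2HSV)
def rect(name,mask,box,z):
    x0,y0,x1,y1=box; k=np.zeros_like(mask); k[y0:y1,x0:x1]=mask[y0:y1,x0:x1]
    c=max(cv2.findContours(k,cv2.RETR_EXTERNAL,cv2.CHAIN_APPROX_NONE)[0],key=cv2.contourArea)
    P=w(m,c.reshape(-1,2),z)[:,:2]*1000
    r=cv2.minAreaRect(P.astype(np.float32)); print(name,r)
white=((hsv[...,1]<90)&(hsv[...,2]>150)).astype(np.uint8)
rect("coverplate",white,(335,195,385,245),.02)
rect("pad",white,(240,185,285,235),.044)
dark=((hsv[...,1]<110)).astype(np.uint8)
rect("jig",dark,(235,180,290,240),.03)
rect("jar",white,(300,130,330,165),.062)
rect("block",dark,(175,225,210,255),.022)
wood=((hsv[...,1]>=90)&(hsv[...,2]>150)).astype(np.uint8)
rect("grip",wood,(345,205,372,235),.066)
E
```

```text
coverplate ((520.6412353515625, -138.98802185058594), (94.16868591308594, 68.46563720703125), 32.480228424072266)
pad ((562.70263671875, 176.53195190429688), (65.84021759033203, 91.88211822509766), 84.65225219726562)
jig ((562.3529663085938, 175.10891723632812), (101.21995544433594, 129.02218627929688), 84.51451873779297)
jar ((757.99462890625, -3.300495147705078), (47.920684814453125, 47.66975402832031), 43.53437042236328)
block ((466.18328857421875, 406.2615966796875), (63.033851623535156, 65.40306854248047), 22.179758071899414)
grip ((520.5074462890625, -136.85752868652344), (44.05954360961914, 20.87105369567871), 32.393001556396484)
```

```bash
cat >> h.py <<'E'
def goal(P,yaw=None):
    """print row numbers to bring TCP to P with tool x at yaw deg, pointing down"""
    p,r=tool()
    d=r.inv().apply(np.array(P)-p)/0.05
    if yaw is None: rv=np.zeros(3)
    else:
        a=np.deg2rad(yaw); G=np.array([[np.cos(a),np.sin(a),0],[np.sin(a),-np.cos(a),0],[0,0,-1]]).T
        rv=(r.inv()*R.from_matrix(G)).as_rotvec(degrees=True)
    print("rot",np.round(rv,2),"shift",np.round(d,3), "pos",np.round(p,4)); return rv,d
E
python3 - <<'E'
from h import *
goal([.5206,-.138,.20],32.4)
p,r=tool(); print(r.as_matrix().round(3))
T=camera_model("wrist")['world_from_camera']; print(np.round(r.inv().as_matrix()@T[:3,:3],3), r.inv().apply(T[:3,3]-p).round(4))
E
```

```text
rot [-0.11 -0.02 -8.52] shift [ 8.402 -5.746  0.999] pos [ 0.2528 -0.5709  0.2493]
[[ 0.914  0.405 -0.001]
 [ 0.405 -0.914  0.002]
 [ 0.    -0.002 -1.   ]]
[[ 0.001  0.954  0.301]
 [ 1.    -0.001 -0.   ]
 [ 0.     0.301 -0.954]] [ 0.0766 -0.0006 -0.1236]
```

Emit:
carry_out --increments '[0,0,-8.5,8.4,-5.75,1.0,1,0,0,-8.5,8.4,-5.75,1.0,1,0,0,-8.5,8.4,-5.75,1.0,1,0,0,-8.5,8.4,-5.75,1.0,1,0,0,-8.5,8.4,-5.75,1.0,1,0,0,-8.5,8.4,-5.75,1.0,1,0,0,-8.5,8.4,-5.75,1.0,1,0,0,-8.5,8.4,-5.75,1.0,1,0,0,-8.5,8.4,-5.75,1.0,1,0,0,-8.5,8.4,-5.75,1.0,1,0,0,-8.5,8.4,-5.75,1.0,1,0,0,-8.5,8.4,-5.75,1.0,1,0,0,-8.5,8.4,-5.75,1.0,1,0,0,-8.5,8.4,-5.75,1.0,1,0,0,-8.5,8.4,-5.75,1.0,1]'

```text
t: 1.6
tool_pos: [0.5201, -0.14, 0.2005]
tcp_rot: [0.0, 0.961, 0.278, -0.0]
contact_force: [-0.2, -1.0, -0.3]
opening: 1.004
```

```bash
python3 - <<'E'
from h import *
m=camera_model("wrist"); im=snapshot("wrist")[:,:,::-1]; cv2.imwrite("pics/w1.png",im)
import pickle; pickle.dump(m,open("w1.pkl","wb"))
goal([.5206,-.138,.20],32.4)
c,s=np.cos(np.deg2rad(32.4)),np.sin(np.deg2rad(32.4))
for z,a,b in((.02,45,32),(.066,23,12)):
  print(px(m,[[.5206+(c*x*a-s*y*b)/1e3,-.138+(s*x*a+c*y*b)/1e3,z] for x,y in((1,1),(1,-1),(-1,-1),(-1,1))]).round(1))
E
```

```text
rot [ 0.02  0.   -0.15] shift [ 0.027 -0.028  0.01 ] pos [ 0.5202 -0.1399  0.2005]
[[281.8 130.2]
 [352.4 130.1]
 [349.8 222.6]
 [285.  222.8]]
[[301.9 164.2]
 [332.2 164.1]
 [331.6 218.4]
 [302.8 218.5]]
```

View pics/w1.png

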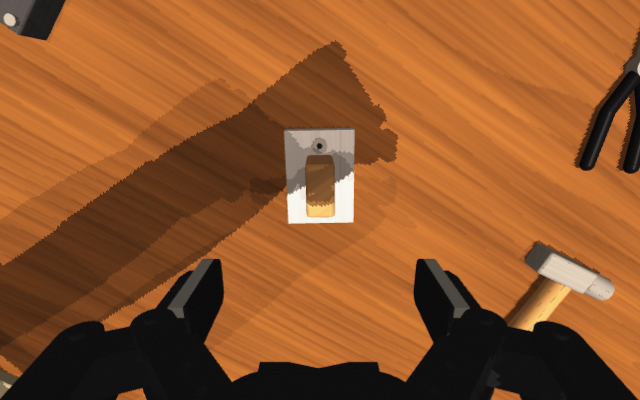

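The wrist picture shows the cover plate's corners at about (285,130), (354,129), (354,222), (289,223), with the grip at (320,187). The jaws line up with it.

```bash
python3 - <<'E'
from h import *; import pickle
m=pickle.load(open("w1.pkl","rb")); im=cv2.imread("pics/w1.png")
g=cv2.cvtColor(im,cv2.COLOR_BGR2HSV)[...,1]
k=np.zeros_like(g); k[120:230,270:365]=(g[120:230,270:365]<90)
k=cv2.morphologyEx(k,cv2.MORPH_CLOSE,np.ones((25,25),np.uint8))
c=max(cv2.findContours(k,cv2.RETR_EXTERNAL,cv2.CHAIN_APPROX_NONE)[0],key=cv2.contourArea)
print(cv2.boundingRect(c))
P=w(m,c.reshape(-1,2)+0.0,.02)[:,:2]*1000
print(cv2.minAreaRect(P.astype(np.float32)))
print(w(m,[[285,130],[354,129],[354,222],[289,223]],.02).mean(0))
# grip top pixels bounding
print(w(m,[[306,156],[333.5,156],[333.5,217],[306,217]],.066)*1000)
goal([.5211,-.139,.046],32.4)
E
```

```text
(284, 128, 71, 96)
((522.6051635742188, -139.21676635742188), (91.62899780273438, 64.47505187988281), 33.356597900390625)
[ 0.52257316 -0.14040755  0.02      ]
[[ 540.89323846 -114.85217296   66.        ]
 [ 552.46096764 -133.16321104   66.        ]
 [ 509.51906592 -161.13664037   66.        ]
 [ 497.26648678 -141.73923632   66.        ]]
rot [ 0.02  0.   -0.15] shift [ 0.025 -0.006  3.09 ] pos [ 0.5202 -0.1399  0.2005]
```

Emit:
carry_out --increments '[0,0,-0.7,0.04,0.015,0.9,1,0,0,-0.7,0.04,0.015,1.8,1,0,0,-0.7,0.04,0.015,2.4,0.8,0,0,-0.7,0.04,0.015,2.8,0.7,0,0,-0.7,0.04,0.015,3.0,0.6,0,0,-0.7,0.04,0.015,3.09,0.5,0,0,-0.7,0.04,0.015,3.09,0.4,0,0,-0.7,0.04,0.015,3.09,0.35,0,0,-0.7,0.04,0.015,3.09,0.2,0,0,-0.7,0.04,0.015,3.09,0,0,0,-0.7,0.04,0.015,3.09,0,0,0,-0.7,0.04,0.015,3.09,0,0,0,-0.7,0.04,0.015,3.09,0]' --squeeze 80

```text
t: 2.95
tool_pos: [0.5241, -0.1389, 0.0473]
tcp_rot: [0.001, 0.959, 0.285, 0.001]
contact_force: [-0.1, -1.5, 6.0]
opening: 0.271
```

```bash
python3 - <<'E'
from h import *
print(monitor.read_state()['contact_force'],monitor.read_state()['opening'])
cv2.imwrite("pics/w2.png",snapshot("wrist")[:,:,::-1])
E
```

```text
[-0.07778927 -1.53468847  6.04722201] 0.2713664653154301
```

View pics/w2.png

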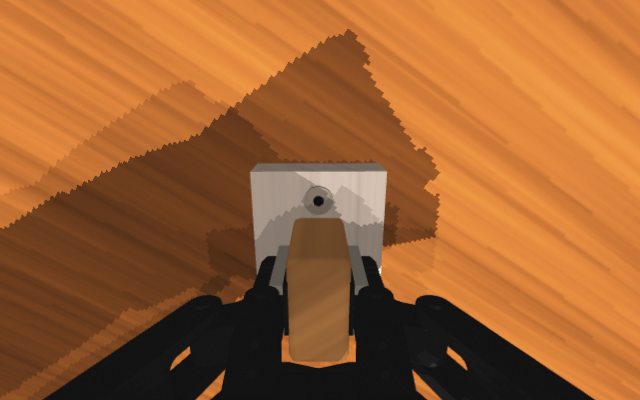

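The grip is held: opening 0.271 is about 23 mm, and the fingertips touch the plate top. I'll lift.

Emit:
carry_out --increments '[0,0,0,0,0,-0.2,0,0,0,0,0,0,-0.6,0,0,0,0,0,0,-1.2,0,0,0,0,0,0,-1.9,0,0,0,0,0,0,-2.4,0,0,0,0,0,0,-2.4,0,0,0,0,0,0,-2.4,0]'

```text
t: 3.7
tool_pos: [0.5222, -0.1377, 0.1652]
tcp_rot: [-0.0, 0.959, 0.285, -0.0]
contact_force: [0.6, 0.5, -4.4]
opening: 0.275
```

```bash
python3 - <<'E'
from h import *
print(monitor.read_state()['contact_force'],monitor.read_state()['opening'])
cv2.imwrite("pics/w3.png",snapshot("wrist")[:,:,::-1])
goal([.56245,.1758,.17],-5.4)
E
```

```text
[ 0.63370492  0.46776071 -4.42665018] 0.2746057266404176
rot [-0.12  0.16 38.49] shift [ 4.11  -4.799 -0.113] pos [ 0.5212 -0.1374  0.164 ]
```

View pics/w3.png

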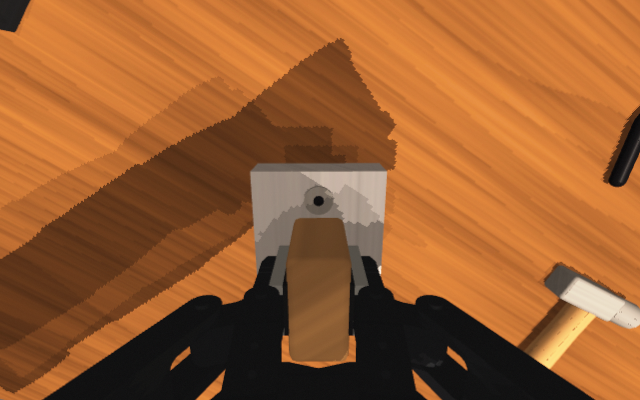

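```bash
python3 - <<'E'
from h import *
goal([.5028,.1814,.25],-5.4)
E
```

```text
rot [-0.12  0.16 38.49] shift [ 3.169 -5.549 -1.709] pos [ 0.5212 -0.1374  0.164 ]
```

Emit:
carry_out --increments '[0,0,4,0.3,-0.5,-0.3,0,0,0,12,1.0,-1.4,-0.8,0,0,0,20,1.6,-2.4,-1.3,0,0,0,28,2.2,-3.4,-1.7,0,0,0,34,2.7,-4.4,-1.7,0,0,0,37,3.0,-5.1,-1.7,0,0,0,38.5,3.17,-5.55,-1.7,0,0,0,38.5,3.17,-5.55,-1.7,0,0,0,38.5,3.17,-5.55,-1.7,0,0,0,38.5,3.17,-5.55,-1.7,0,0,0,38.5,3.17,-5.55,-1.7,0,0,0,38.5,3.17,-5.55,-1.7,0]'

```text
t: 4.95
tool_pos: [0.5016, 0.0613, 0.2506]
tcp_rot: [-0.019, 1.0, -0.013, -0.0]
contact_force: [-1.4, -0.6, -3.8]
opening: 0.275
```

```bash
python3 - <<'E'
from h import *; import pickle
p,r=tool(); m=camera_model("wrist"); im=snapshot("wrist")[:,:,::-1]; cv2.imwrite("pics/w4.png",im)
pickle.dump((m,p,r.as_matrix()),open("w4.pkl","wb")); print(m['fx'])
goal([.5028,.1814,.25],-5.4)
E
```

```text
329.94626840738874
rot [-2.17  0.15  3.92] shift [-0.037 -2.396  0.105] pos [0.5016 0.0615 0.2507]
```

View pics/w4.png

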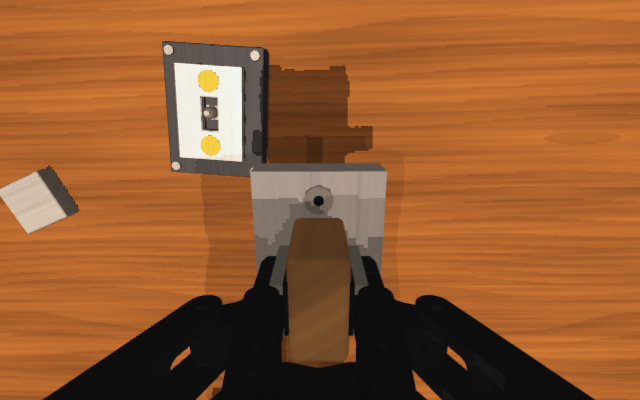

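The wrist picture shows the jig pad with corners at about (175,63), (243,66), (243,161), (180,159), and the pin in the slot near (210,113). The arm stopped short, so I'll check why.

```bash
python3 - <<'E'
from h import *; import pickle
s=monitor.read_state(); print(s['joints'],s['qd'],s['tool_pos'])
m,p,r=pickle.load(open("w4.pkl","rb")); im=cv2.imread("pics/w4.png")
cv2.imwrite("pics/w4c.png",cv2.resize(im[30:185,140:290],None,fx=5,fy=5,interpolation=cv2.INTER_CUBIC)[:, :])
# cover in tool frame
T=m['world_from_camera']; 
for nm,uv,zt in (("top edge",[[251,171.5],[386,171.5]],.0273),("bot edge",[[252,164],[384,164]],.0473)):
    K=np.array([[m['fx'],0,m['cx']],[0,m['fy'],m['cy']],[0,0,1]])
    q=cv2.undistortPoints(np.array(uv,float).reshape(-1,1,2),K,m['dist']).reshape(-1,2)
    d=np.c_[q[:,0],-q[:,1],-np.ones(2)]@T[:3,:3].T@r; o=(T[:3,3]-p)@r
    print(nm,o+d*((zt-o[2])/d[:,2])[:,None])
E
```

```text
[-0.02667297  0.0622679  -0.28223522  1.22757562  0.03789576  3.14063302] [ 0.00677793  0.00118041  0.00118698 -0.00034166  0.00331805  0.00049648] [0.5015909  0.06145729 0.25068824]
top edge [[ 0.04234984 -0.03179625  0.0273    ]
 [ 0.04239353  0.03126717  0.0273    ]]
bot edge [[ 0.04187132 -0.035183    0.0473    ]
 [ 0.04191967  0.03416855  0.0473    ]]
```

View pics/w4c.png

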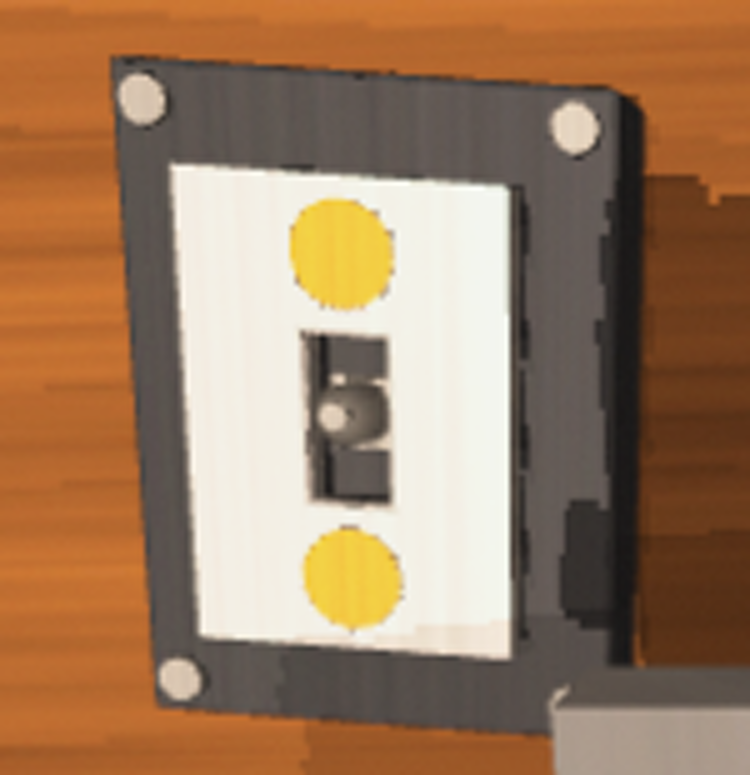

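```bash
python3 - <<'E'
from h import *; import pickle
m,p,r=pickle.load(open("w4.pkl","rb"))
c=lambda a:np.array(a,float)/5-0.4+[140,30]
P=w(m,c([[170,163],[510,187],[510,660],[200,635]]),.044)*1e3
print(P.round(1),P.mean(0)); print([np.linalg.norm(P[i]-P[i-1]).round(1) for i in range(4)])
print(np.rad2deg(np.arctan2(*(P[0]-P[3])[1::-1])),np.rad2deg(np.arctan2(*(P[1]-P[2])[1::-1])))
S=w(m,c([[302,331],[388,337],[393,507],[315,500]]),.044)*1e3; print("slot",S.mean(0))
Q=w(m,c([[335,415]]),.052)*1e3; print("pin",Q)
ctr=P.mean(0)
a=np.deg2rad(-5.2); u=np.array([np.cos(a),np.sin(a),0]);v=np.array([-u[1],u[0],0])
for n,X in(("pin rel pad",Q[0]-ctr),("pin rel slot",Q[0]-S.mean(0))): print(n,X@u,X@v)
E
```

```text
[[611.1 203.2  44. ]
 [605.  138.9  44. ]
 [515.2 147.5  44. ]
 [521.5 211.2  44. ]] [563.19788701 175.22267746  44.        ]
[np.float64(89.9), np.float64(64.6), np.float64(90.3), np.float64(64.0)]
-5.1339545354356755 -5.486644853532564
slot [563.39895603 174.79200408  44.        ]
pin [[564.74903173 174.59594256  52.        ]]
pin rel pad 1.6015634182667915 -0.4835712612591822
pin rel slot 1.3622888870568626 -0.07289375861567883
```

Emit:
carry_out --increments '[0,0,-4,0,0,0,0,0,0,-12,0,0,0,0,0,0,-20,0,0,0,0,0,0,-28,0,0,0,0,0,0,-36,0,0,0,0,0,0,-44,0,0,0,0,0,0,-52,0,0,0,0,0,0,-60,0,0,0,0,0,0,-68,0,0,0,0,0,0,-76,0,0,0,0,0,0,-84,0,0,0,0,0,0,-88,0,0,0,0,0,0,-90,0,0,0,0,0,0,-90,0,0,0,0]'

```text
t: 6.4
tool_pos: [0.5016, 0.0618, 0.2507]
tcp_rot: [-0.014, 0.716, 0.698, 0.013]
contact_force: [-0.5, 0.5, -3.6]
opening: 0.266
```

```bash
python3 - <<'E'
from h import *
a=np.deg2rad(174.7); t=np.array([np.cos(a),np.sin(a),0]); y=np.array([np.sin(a),-np.cos(a),0])
off=-.0027*t-.0003*y
goal(np.array([.5646,.1747,.20])-off,174.7); print(np.array([.5646,.1747,.20])-off, monitor.read_state()['joints'])
E
```

```text
rot [  1.58  -1.8  -86.13] shift [2.258 1.15  1.099] pos [0.5016 0.0618 0.2507]
[0.56193925 0.17524812 0.2       ] [-0.02597759  0.06241914 -0.28205792  1.22756172  0.03793776  1.569901  ]
```

Emit:
carry_out --increments '[0.1,-0.1,-4,0.1,0.05,0,0,0.2,-0.25,-12,0.3,0.2,0.1,0,0.4,-0.4,-20,0.6,0.3,0.3,0,0.5,-0.6,-28,0.8,0.4,0.4,0,0.65,-0.75,-36,1.1,0.55,0.5,0,0.8,-0.9,-44,1.3,0.65,0.65,0,0.95,-1.1,-52,1.5,0.8,0.8,0,1.1,-1.25,-60,1.7,0.9,0.9,0,1.25,-1.4,-68,1.9,1.0,1.0,0,1.4,-1.6,-76,2.1,1.1,1.1,0,1.55,-1.75,-84,2.23,1.15,1.1,0,1.58,-1.8,-86.1,2.26,1.15,1.1,0,1.58,-1.8,-86.1,2.26,1.15,1.1,0,1.58,-1.8,-86.1,2.26,1.15,1.1,0,1.58,-1.8,-86.1,2.26,1.15,1.1,0]'

```text
t: 7.9
tool_pos: [0.5618, 0.1752, 0.1999]
tcp_rot: [-0.0, 0.047, 0.999, -0.0]
contact_force: [0.0, -0.2, -4.3]
opening: 0.271
```

```bash
python3 - <<'E'
from h import *; import pickle
p,r=tool(); m=camera_model("wrist"); im=snapshot("wrist")[:,:,::-1]; cv2.imwrite("pics/w5.png",im)
pickle.dump((m,p,r.as_matrix()),open("w5.pkl","wb"))
goal([.5619,.1752,.20],174.7)
a=np.deg2rad(-5.3);u=np.array([np.cos(a),np.sin(a),0])
goal(np.array([.5619,.1752,.10])+.012*u,174.7)
print(px(m,[[.5630+u[0]*x+-u[1]*yy,.1751+u[1]*x+u[0]*yy,.030] for x,yy in ((.065,.05),(.065,-.05),(-.065,-.05),(-.065,.05))]), monitor.read_state()['contact_force'])
E
```

```text
rot [ 0.   -0.01 -0.08] shift [-0.002  0.001 -0.   ] pos [0.5618 0.1752 0.2   ]
rot [ 0.   -0.01 -0.08] shift [-2.43e-01  1.00e-03  2.00e+00] pos [0.5618 0.1752 0.2   ]
[[368.98027143 249.17520544]
 [266.86062469 249.23112645]
 [259.7101633  112.08010451]
 [375.82161197 111.99271757]] [-0.0253352   0.39619296 -4.47107853]
```

View pics/w5.png

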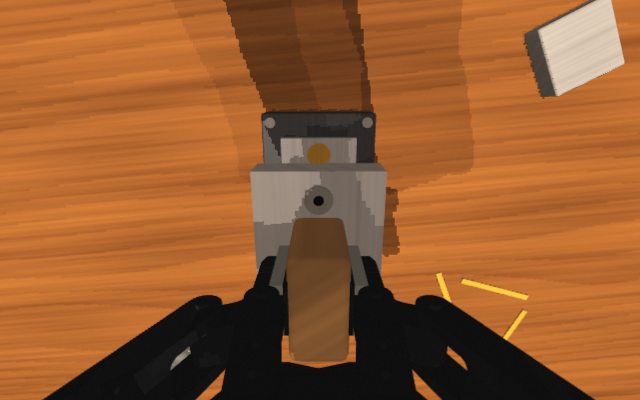

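The predicted jig corners (260,112) and (376,112) match the picture, and the pad and cover are centred at columns 319 and 318.5. I'll set the cover down about 12 mm past the pin.

Emit:
carry_out --increments '[0,0,0,-0.1,0,0.4,0,0,0,0,-0.2,0,0.9,0,0,0,0,-0.24,0,1.4,0,0,0,0,-0.24,0,1.7,0,0,0,0,-0.24,0,1.86,0,0,0,0,-0.24,0,1.9,0,0,0,0,-0.24,0,1.94,0,0,0,0,-0.24,0,1.97,0,0,0,0,-0.24,0,2.0,0,0,0,0,-0.24,0,2.02,0,0,0,0,-0.24,0,2.02,0,0,0,0,-0.24,0,2.02,0]'

```text
t: 9.15
tool_pos: [0.5741, 0.1743, 0.0993]
tcp_rot: [0.0, 0.046, 0.999, 0.0]
contact_force: [0.3, -0.1, -2.8]
opening: 0.273
```

Contact confirmed: z is 0.0993 m, so the underside is at pin height, and the load changed by about 1.5 N. Now I'll slide toward the pin with light downward pressure.

Emit:
carry_out --increments '[0,0,0,0.02,0,0.01,0,0,0,0,0.04,0,0.02,0,0,0,0,0.06,0,0.02,0,0,0,0,0.08,0,0.02,0,0,0,0,0.1,0,0.02,0,0,0,0,0.12,0,0.02,0,0,0,0,0.14,0,0.02,0,0,0,0,0.16,0,0.02,0,0,0,0,0.17,0,0.02,0,0,0,0,0.18,0,0.02,0]'

```text
t: 10.15
tool_pos: [0.5628, 0.1749, 0.0965]
tcp_rot: [-0.002, 0.046, 0.999, -0.0]
contact_force: [0.1, -0.2, -3.5]
opening: 0.268
```

Emit:
carry_out --increments '[0,0,0,0.02,0,0.01,0,0,0,0,0.03,0,0.02,0,0,0,0,0.04,0,0.03,0,0,0,0,0.05,0,0.04,0,0,0,0,0.05,0,0.05,0]'

```text
t: 10.65
tool_pos: [0.5622, 0.1754, 0.0954]
tcp_rot: [-0.0, 0.046, 0.999, 0.0]
contact_force: [-0.6, -0.2, -4.7]
opening: 0.274
```

Now the underside is at 0.048 m, below the pin tip's 0.052 m, and carrying no load, so the hole has found the pin. I'll lower onto the pad.

Emit:
carry_out --increments '[0,0,0,0,0,0.02,0,0,0,0,0,0,0.04,0,0,0,0,0,0,0.06,0,0,0,0,0,0,0.08,0,0,0,0,0,0,0.09,0,0,0,0,0,0,0.09,0]'

```text
t: 11.25
tool_pos: [0.5623, 0.1753, 0.0913]
tcp_rot: [0.0, 0.046, 0.999, -0.0]
contact_force: [-0.3, -1.9, -1.2]
opening: 0.265
```

Emit:
carry_out --increments '[0,0,0,0,0,0.02,0,0,0,0,0,0,0.04,0,0,0,0,0,0,0.06,0,0,0,0,0,0,0.08,0,0,0,0,0,0,0.1,0,0,0,0,0,0,0.12,0,0,0,0,0,0,0.13,0,0,0,0,0,0,0.14,0,0,0,0,0,0,0.14,0]'

```text
t: 12.15
tool_pos: [0.5624, 0.1753, 0.0853]
tcp_rot: [0.0, 0.046, 0.999, 0.0]
contact_force: [-4.4, -1.0, 9.5]
opening: 0.271
```

Emit:
carry_out --increments '[0,0,0,0,0,0.01,0,0,0,0,0,0,0.02,0,0,0,0,0,0,0.03,0,0,0,0,0,0,0.03,0,0,0,0,0,0,0.03,0,0,0,0,0,0,0.03,0]'

```text
t: 12.75
tool_pos: [0.5625, 0.1754, 0.0853]
tcp_rot: [0.0, 0.046, 0.999, -0.0]
contact_force: [-8.1, -2.3, 18.6]
opening: 0.274
```

```bash
python3 - <<'E'
from h import *
s=monitor.read_state(); print(s['contact_force'],s['torque'],s['tool_pos'],s['opening'])
cv2.imwrite("pics/w6.png",snapshot("wrist")[:,:,::-1]); a=snapshot("scene")[:,:,::-1]; b=snapshot("top")[:,:,::-1]
cv2.imwrite("pics/s6.png",np.vstack([cv2.resize(a[140:290,100:500],(800,300)),cv2.resize(b[100:250,150:550],(800,300))]))
goal([.5619,.1752,.085],174.7)
E
```

```text
[-8.11542719 -2.33820109 18.57429067] [-0.42542511  1.8817918  -0.04189203] [0.56247881 0.17537957 0.08526199] 0.2742180776655127
rot [ 0.    0.04 -0.02] shift [ 0.012 -0.004  0.005] pos [0.5625 0.1753 0.0853]
```

View pics/w6.png

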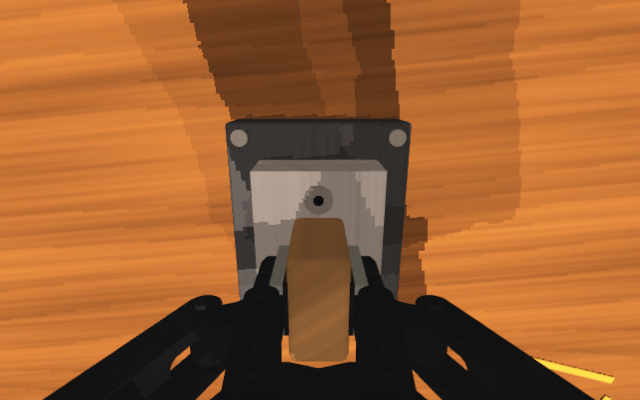

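View pics/s6.png

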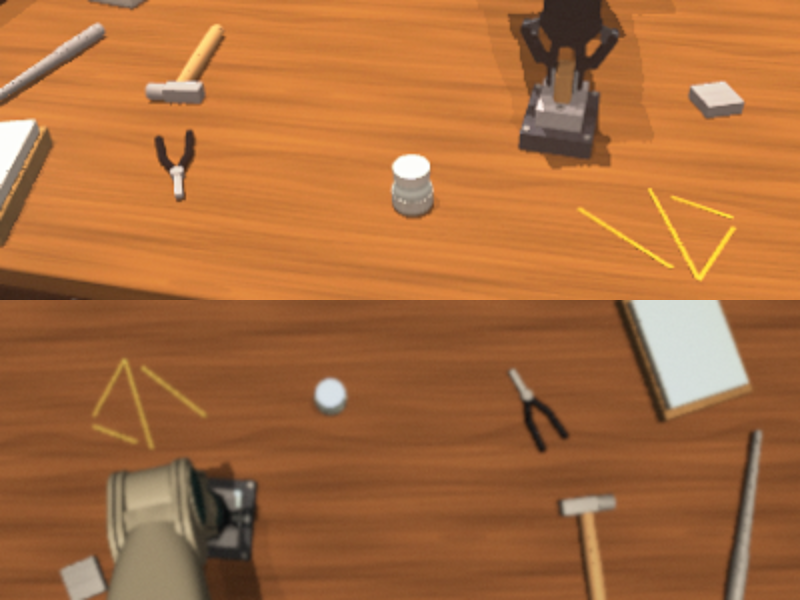

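The pad is on its hard stop: another 9 N gave no further travel. The grip is unchanged in the wrist view (plate edge at row ~163-171, as before), and the jar, block and hammer haven't moved. I'm handing in.

```bash
python3 -c "
from rig import arm,monitor
print(arm.sign_off()); s=monitor.read_state(); print(s['t'],s['tool_pos'],s['contact_force'],s['opening'])"
```

```text
the job is handed in; nothing more can be done
None
the job is handed in; nothing more can be done
```

The cover is on the jig's pin and held down with the pad fully home. I handed the job in at about 13 s of the 48 s with the gripper still pressing. `sign_off` gave no verdict.

**What I did:** I gripped the cover by its wooden block and lifted it. A joint limit stopped the first approach to the jig, so I gave the cover a half turn, which is allowed. I set it down about 12 mm past where I had measured the pin, then slid it back with light pressure until it dropped on. I then lowered it onto the pad and pressed it home.

**Last checks:**
- **Pad travel:** the tool height went from 91.3 mm on the pad at rest to 85.3 mm, which is the full 6.0 mm. About 9 N more push gave no further movement, so it is on the hard stop.
- **Push:** the measured upward force on the tool was about 18.6 N, with 8 N sideways. I didn't look into the sideways force.
- **Alignment:** the tool was pointing straight down, within 0.1° of the jig angle I measured. By my measurements the cover is about 2 mm from the pad's centre along the jig and centred across it.
- **Grip:** the wrist picture shows the cover has not shifted in the fingers since the lift.
- **Bystanders:** the last pictures show the jar, steel block and hammer where they started. I checked this by eye only.

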